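Measure a shoe last on the foot gauge

ROBOT

A 6-joint arm with a two-finger parallel gripper is mounted at the origin on the work surface. World frame = base frame: x ahead of the robot, y to its left, z up, the work surface at z = 0. Lengths are in m, angles in degrees, forces in N, time in s.
With the tool pointing down it reaches from about 0.275 to 1 m from the base axis. Payload 8.4 kg.
Tool frame: the origin (TCP) lies midway between the tips of the shut fingers; the grasp point (between the pads) lies 19 mm behind it (grip_depth is the distance from the TCP to the grasp point, in m); z points along the fingers, y is the line along which they close (so a half turn about z gives the same grasp; the last joint's range is limited). The gripper opens to 85 mm and grips with 20 to 120 N. Pads are 22 mm wide; open, the fingers measure 114 mm over their backs; the gripper's body (76 mm by 85 mm) begins 54 mm behind the grasp point. The pads swing forward as they close: fully open they stand 13 mm farther back than shut.
Start: joints at [-68.95, 20.225, 93.587, -0, 66.188, -0.138], TCP at [0.226, -0.583, 0.231] pointing down, gripper open.
Joint ranges: [-150.9, 150.9], [-52.94, 120.26], [3.33, 152.33], [-74.26, 254.26], [0, 154.13], [-172.89, 172.89]. Speed limits (degrees/s): [127.2, 127.2, 159.86, 180, 180, 180].

INTERFACE

Orientations are given as [roll, pitch, yaw] about the fixed x, y, z axes, in that order (R = Rz(yaw) Ry(pitch) Rx(roll)).
In Python, from cell import * gives the robot as it stands.
- The arm moves only by the tool jog_arm, never from a script. Its argument "targets" is a list of rows, each a list of 7 numbers: the finger opening in mm, from 0 to 85.4, then the shift along the world's x, y, z as a fraction of full scale, then the turn, a rotation vector about the world's x, y, z as a fraction of full scale. A call has 1 to 20 rows; each row is the pose to reach, as a shift and turn from the pose commanded when the call began, turning the shorter way round; what a row does not reach only later rows make up. Full scale, the value 1, is 0.5 m for a shift and pi rad for a turn. A row lasts 1/10 s, in which the tool goes at most 50 mm and 8.59 degrees, less where a joint would pass 70% of its speed; a pose out of reach is approached as far as the arm can. A call with a number of a shift or a turn outside -1 to 1 is refused whole. A call with a gripper value outside its range is refused whole. The fingers move at their own pace and stop on an object; "squeeze" is the grip in N (left out, the last holds). Time passes only in rows, so rows that repeat a pose let the fingers close. It gives the time, the measured TCP pose, the force, the opening and the grip force at its end, in the units of the state.
- get_state(): the state, without advancing time (a new reading comes with each control period).
- get_image(name): name is "scene" or "top"; returns the picture (480x640x3 uint8, blue, green, red); there is no depth.
- get_calibration(name): a dict with "fx", "fy", "cx", "cy" (pixels), "extrinsics" (4x4, takes a point from world to camera coordinates). Camera axes: x right, y up, looking along -z (the intrinsics and any distortion apply to the point x, -y, -z); pixel columns grow to the right and rows downward; lengths in m; the calibration is good to about 2 mm. A picture is of the moment at which its call begins. get_calibration takes no time and is no camera call.
- close_job(): hands the job in; it is judged then, once.
Trained networks look in the newest picture that a camera, given by its name, has taken for a name from the list of things; names that differ only in an ending like _2 or _b are one class to them, and where a whole thing is asked for, a point or a joint stands for the part that bears it (a point fixed in the world has none). Each returns a list of dicts, best first, with "confidence" (0 to 1); they miss things now and then, are a little off and sometimes report something else, mostly with a low value. They report only what shows in the picture. A call takes as long as a camera call. They do not tell look-alikes from the thing itself.
- look_for(camera, query): "at" ([row, column] in pixels, amid what is visible of it).
- regions_of(camera, query): "pixels" (480x640 bool, what is visible of it) and "at" ([row, column] in pixels, amid what is visible of it).
The state is a dict: "t": time; "joint_pos": joint angles; "joint_vel": joint speeds; "joint_torque": joint torques, N m; "tool_pos": TCP position; "eef_rot": TCP orientation; "force": force on the tool from outside, world axes, zero at the start; "wrist_torque": the same for the moment, N m; "grip_width": finger opening in m; "gripper_force": force on a finger pad.
Only numpy, scipy, OpenCV 4.12 (cv2) and the standard library are available. Lean on these libraries where they do the work, as an engineer would, in place of code of your own. Each camera call takes 0.05 s, during which the arm holds its last target. There are 200 camera calls.

TASK

Measure the shoe last that is lying on the foot-gauge board, without ever lifting it off the board. First push the last until it lies along the side rail, its inner side touching the rail at heel and ball, with its heel right back against the heel stop; only then slide the toe bar up until it touches the toe, leaving the last home against rail and heel stop. Do not disturb the tools and things around the board.

Things in the scene. Friction and masses are not known exactly. Their poses are not given: they have to be found in the camera images.
- gauge_board: Foot-gauge board, fixed to the bench: plywood plate 150 (its x) x 400 (its y) x 12 thick. Origin at the centre of the plate's underside, on the bench; z up. Aluminium side rail along its far (+x) edge, upright heel stop across its +y end, sliding toe bar across its -y end; the near side (-x) is open. Its place varies by 6 to 12 cm, its yaw by +-0.25.
- corner (a point): Where the rail's inner face meets the heel stop's face, on top of the plate: (55, 170, 12) in the board's frame, axes as the board's (x into the rail, y into the heel stop). The rail is 16 wide, its top 22 above the plate, and runs from here to the -y end. The heel stop is 6 thick, its top 45 above the plate, and runs from here 115 towards -x.
- toe_bar (a joint): Travel of the toe bar along the board's +y (towards the heel stop), in m: 0 fully drawn back, at most 0.17; starts at 0 to 0.02. It stays where it is left and slides with about 2 N of friction. With the last home, the bar touches the toe at 0.135.
- toe_bar_face (a point): Middle of the toe bar's inner face (towards the heel stop), 27 above the bench, at board x = 0. The bar is an aluminium crossbar along the board's x, from 58 on the near side to 54 on the far side of this point, 13 to 41 above the bench, 14 thick. On the rail it has a saddle, 51 to 79 to the far side, with a small brass screw, top 56 above the bench.
- toe_bar_back (a point): Middle of the toe bar's outer face, 14 towards board -y of toe_bar_face: the face on which the bar is pushed towards the heel stop.
- last: Right-foot shoe last: a solid varnished wooden foot shape, 200 long, 73 wide at the ball, 51 at the heel, 0.3 to 0.5 kg, loose on the board, friction about 0.6. Origin on its flat sole plane under mid-length; z up, toe towards -y, heel +y, inner side +x. 68 high over the heel half, 43 at the ball, 25 at the toe. Home, it is square to the board, origin at board (25, 70, 12).
- last_heel (a point): Rearmost point of the last's heel, 14 above its sole plane (last frame: 5, 100, 14). Starts 20 to 60 mm short of the heel stop.
- last_toe (a point): Tip of the last's toe, 14.5 above its sole plane (last frame: 0, -100, 14.5); the tip is about 12 wide and 10 high, rounded. The last starts turned by up to 0.2 either way.
- last_heel_side (a point): Innermost point of the heel, which should touch the rail (last frame: 30, 75, 14). Between heel and ball the inner side is hollow.
- last_ball_side (a point): Innermost point of the ball of the foot, which should touch the rail (last frame: 30, -35, 14).
- last_outer_side (a point): Point on the last's outer side, 14 above its sole plane (the widest line), about level with the middle between the heel's and the ball's inner points (last frame: -30, 20, 14). The outer side slants here, -21 at y = 75 to -43 at y = -35.
- other_last: The left last of the pair: the mirror image of last and the same size, standing loose on the bench beyond the board. Origin under its mid-length. Leave it alone.
- polish_tin: Flat round shoe-polish tin, diameter 72, height 26. Origin under its centre. Leave it alone.
- rubber_heel: Black rubber heel piece, D-shaped, about 60 x 58, 20 thick. Origin under the centre of its round part. Leave it alone.
- dye_bottle: Amber bottle, diameter 48, height 135. Origin under its centre. Leave it alone.
- glue_can: Can, diameter 66, height 100. Origin under its centre. Leave it alone.
- hammer: Hammer, 250 long, lying on the bench along its own x (head at +x, about 35 high at most). Origin on the bench under mid-length. Leave it alone.
- awl: Awl with a wooden handle, 125 long and 30 high, lying along its own x. Origin on the bench. Leave it alone.
Not all that is in view belongs to the job. What is shaped like the last but pink or turquoise is not meant.

How it is judged (in metres and radians):
On the way, in this order (a step that is already met when the one before it is completed fails the run):
1. the last is home: against the rail at heel and ball, heel against the stop (y of last_heel in the frame of corner above -0.003 m and x of each of last_heel_side, last_ball_side in the frame of corner above -0.004 m and z of last_heel in the frame of corner below 0.018 m and angle between last's own z axis and vertical below 0.06 rad), for 0.1 s.
2. the toe bar touches the toe (y of last_toe in the frame of toe_bar_face below 0.003 m), for 0.1 s.
At the end, for the whole second after the job is handed in: The last lies flat on the board, its inner side within 4 mm of the rail at heel and ball and its heel within 3 mm of the heel stop; the toe bar is within 3 mm of the toe; all at rest. The last must be home before the toe bar reaches the toe (all of step 1 and y of last_toe in the frame of toe_bar_face below 0.003 m and linear speed of last below 0.01 m/s and velocity of joint toe_bar below 0.01 m/s); the robot touches nothing.
It fails at once if the last is lifted more than 6 mm off the board or tipped (z of last in the frame of corner above 0.006 m or angle between last's own z axis and vertical above 0.15 rad).
It fails at once if a bystander is moved more than 15 mm (distance of any of other_last, polish_tin, rubber_heel, dye_bottle, glue_can, hammer, awl from where it was at the start of the episode above 0.015 m).
It also fails if it takes over 72 s, if anything falls off the work surface, if the arm or the gripper's body presses on something with over 40 N, if the wrist force passes 120 N, or if a joint passes its speed limit or range.

## Working session

There is one attempt and no reset: what is moved stays moved. The work goes in short steps, Python scripts to look and compute and a tool call to move; the robot and the scene stay as the last step left them, time stands still between calls to the robot, and variables do not carry over. Pictures are saved under pics/ and viewed, at most 10 in all, crops included, and the job is handed in when it is done.

Besides the shell and the picture viewer there is one more tool, called after ">>>" in YAML: its name, and indented under it one key for each argument. jog_arm: Moves the arm, as the interface text tells. Its arguments: {"type":"object","properties":{"targets":{"type":"array","items":{"type":"array","items":{"type":"number"}}},"squeeze":{"type":"number"}},"required":["targets"]}

```bash
mkdir -p pics; python3 - <<'E'
from cell import *
import cv2,numpy as np
for n in("top","scene"):
    im=get_image(n);cv2.imwrite(f"pics/{n}0.png",im)
    c=get_calibration(n);print(n,c["fx"],c["fy"],c["cx"],c["cy"],np.round(c["extrinsics"],4).tolist(),[k for k in c])
    for q in("gauge_board","last","toe_bar","last_heel","last_toe","toe_bar_back","corner","other_last"):
        print(q,[(np.round(d["at"]).tolist(),round(d["confidence"],2)) for d in look_for(n,q)[:3]])
s=get_state();print(s["t"],s["tool_pos"],s["eef_rot"],s["force"])
E
```

```text
top 547.1823941607769 547.1823941607769 313.50376049386347 238.99807044353952 [[-0.0238, -0.9997, -0.002, 0.0255], [0.9888, -0.0238, 0.147, -0.528], [-0.147, 0.0015, 0.9891, -1.0989], [0.0, 0.0, 0.0, 1.0]] ['fx', 'fy', 'cx', 'cy', 'extrinsics']
gauge_board [([228.0, 318.0], 0.98), ([150.0, 217.0], 0.16)]
last [([371.0, 488.0], 0.89), ([215.0, 279.0], 0.85), ([359.0, 194.0], 0.7)]
toe_bar [([215.0, 381.0], 0.76)]
last_heel [([209.0, 281.0], 0.82), ([358.0, 198.0], 0.79), ([217.0, 378.0], 0.34)]
last_toe [([362.0, 197.0], 0.8), ([214.0, 282.0], 0.63), ([369.0, 488.0], 0.56)]
toe_bar_back [([214.0, 382.0], 0.92)]
corner [([228.0, 318.0], 0.65)]
other_last [([140.0, 314.0], 0.66)]
scene 518.4753057337178 518.4753057337178 319.15902456930456 242.82662164917454 [[0.8814, 0.4719, -0.0211, -0.4594], [-0.3212, 0.6315, 0.7057, 0.1209], [0.3463, -0.6153, 0.7082, -1.425], [0.0, 0.0, 0.0, 1.0]] ['fx', 'fy', 'cx', 'cy', 'extrinsics']
gauge_board [([272.0, 331.0], 0.97)]
last [([240.0, 358.0], 0.89), ([169.0, 282.0], 0.68), ([312.0, 127.0], 0.59)]
toe_bar [([302.0, 308.0], 0.73)]
last_heel [([169.0, 281.0], 0.83), ([240.0, 360.0], 0.73), ([314.0, 128.0], 0.7)]
last_toe [([167.0, 282.0], 0.94), ([238.0, 360.0], 0.73), ([317.0, 128.0], 0.57)]
toe_bar_back [([303.0, 315.0], 0.73)]
corner [([276.0, 330.0], 0.56)]
other_last [([290.0, 410.0], 0.65)]
0.9 [ 0.2259071  -0.58276615  0.23129404] [ 1.79997421e+02 -1.36400778e-03  2.11870993e+01] [-0.05927705  0.13560262 -0.12791039]
```

View pics/top0.png

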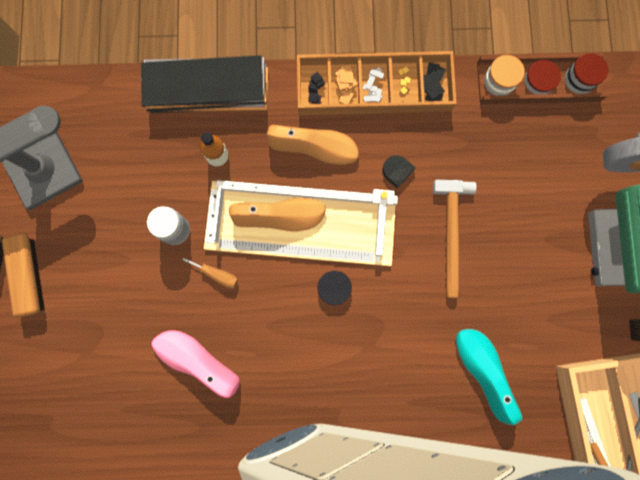

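View pics/scene0.png

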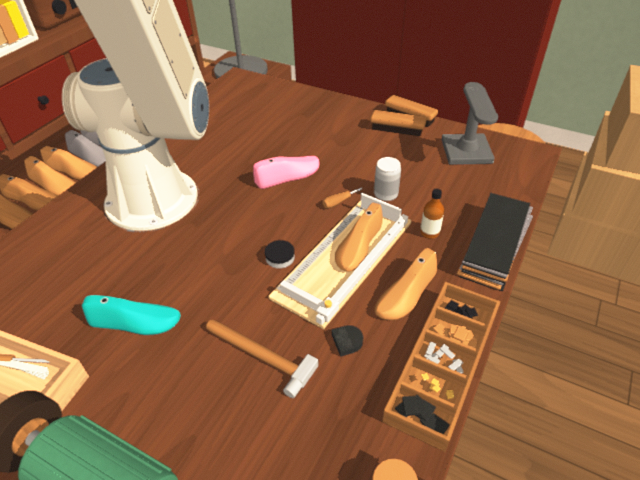

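The top view shows the board at about (228,318), with its rail at the top (world +x), the heel stop on the left (+y) and the toe bar on the right at col ~381. There are four last-shaped candidates:
- wooden last on the board at (215,279): this one fits, since it lies on the board.
- wooden last beyond the board at (145,314): `other_last`.
- pink at (362,197) and turquoise at (371,488): not meant.

I'll confirm it in one enlarged crop.

```bash
python3 - <<'E'
import cv2
im=cv2.imread("pics/top0.png")
cv2.imwrite("pics/crop0.png",cv2.resize(im[170:280,200:400],None,fx=4,fy=4,interpolation=cv2.INTER_CUBIC))
E
```

```text
(no output)
```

View pics/crop0.png

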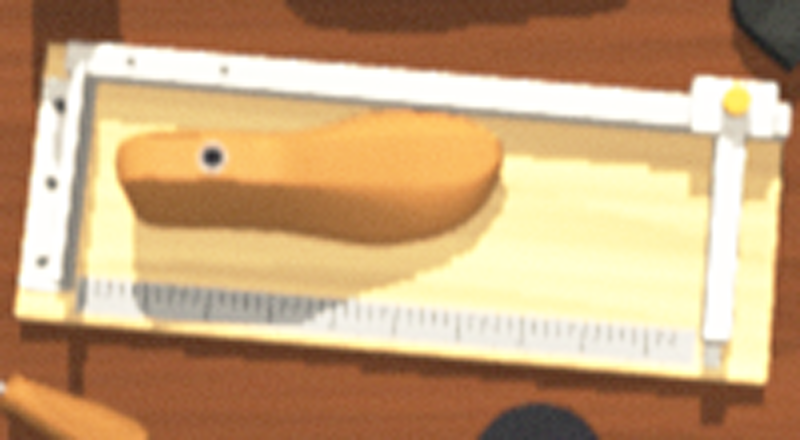

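The crop confirms it: the wooden last lies between the rail and the ruler on the board, heel at crop (118,170), toe at (502,165), and the toe bar at (725,240).

```bash
cat > h.py <<'E'
from cell import *
import numpy as np,cv2
from scipy.optimize import least_squares
def cam(n="top"):
    c=get_calibration(n);return c,np.array(c["extrinsics"])
def proj(P,n="top"):
    c,E=cam(n);p=np.asarray(P,float)@E[:3,:3].T+E[:3,3]
    return np.c_[c["cx"]+c["fx"]*p[:,0]/-p[:,2],c["cy"]+c["fy"]*p[:,1]/p[:,2]]
def back(uv,z,n="top"):
    c,E=cam(n);uv=np.atleast_2d(uv);C=-E[:3,:3].T@E[:3,3]
    d=np.c_[(uv[:,0]-c["cx"])/c["fx"],-(uv[:,1]-c["cy"])/c["fy"],-np.ones(len(uv))]@E[:3,:3]
    return C+d*((z-C[2])/d[:,2])[:,None]
def T(b,P): # board/last (x,y,yaw) -> parent
    P=np.asarray(P,float).copy();c,s=np.cos(b[2]),np.sin(b[2])
    P[:,:2]=P[:,:2]@np.array([[c,s],[-s,c]])+b[:2];return P
def inv(b,P):
    P=np.asarray(P,float).copy();c,s=np.cos(b[2]),np.sin(b[2])
    P[:,:2]=(P[:,:2]-b[:2])@np.array([[c,-s],[s,c]]);return P
E
python3 - <<'E'
from h import *
cr=lambda p:np.array(p)/4.+[200,170]-.4
M=np.array([[-75,200,12],[-75,-200,12],[75,200,12]])/1e3
uv=cr([[15,319],[766,384],[48,44]])
r=least_squares(lambda b:(proj(T(b,M))-uv).ravel(),[.5,0,0]);b=r.x
print("board",b,r.fun.round(2),"campos",(lambda E:-E[:3,:3].T@E[:3,3])(cam()[1]))
print("corner px",(proj(T(b,np.array([[55,170,12],[55,170,34],[-60,170,57]])/1e3))-[200,170])*4)
for nm,p,z in[("screw",[736,99],.056),("barface top near",[708,340],.041),("barback top near",[727,342],.041)]:print(nm,inv(b,back(cr([p]),z)).round(4))
R=regions_of("top","last");print([(d["confidence"],d["at"]) for d in R])
m=[d for d in R if 190<d["at"][0]<235 and 250<d["at"][1]<310][0]["pixels"].astype(np.uint8)
np.save("mask.npy",m)
k=max(cv2.findContours(m,0,1)[0],key=len)[:,0].astype(float)
B=inv(b,back(k,.026));print((B[::6,:2]*1e3).round().astype(int).tolist())
for q in("polish_tin","rubber_heel","other_last","awl","glue_can","dye_bottle","hammer"):
    d=look_for("top",q)[0];print(q,d["at"],round(d["confidence"],2),back([d["at"][::-1]],.02).round(3))
print(get_state()["t"])
E
```

```text
board [ 0.56848472  0.0402174  -0.11198413] [-0.03 -0.17  0.16  0.06 -0.14  0.11] campos [0.36120009 0.01456387 1.16460361]
corner px [[ 96.80411118  83.5234417 ]
 [ 90.0157044   73.80464111]
 [ 57.26812407 281.53299019]]
screw [[ 0.0668 -0.1684  0.056 ]]
barface top near [[-0.058  -0.1645  0.041 ]]
barback top near [[-0.0582 -0.1743  0.041 ]]
[(0.85, [215.1, 282.5]), (0.63, [359.4, 194.5]), (0.6, [371.6, 489.1])]
[[52, 16], [49, 28], [43, 41], [40, 53], [37, 66], [33, 78], [34, 91], [33, 104], [32, 116], [31, 129], [30, 142], [20, 154], [7, 152], [-5, 146], [-17, 137], [-21, 123], [-19, 111], [-20, 98], [-19, 85], [-18, 73], [-17, 60], [-18, 47], [-19, 35], [-20, 22], [-19, 9], [-18, -4], [-15, -16], [-9, -28], [2, -40], [16, -45], [29, -50], [42, -47], [50, -34], [51, -21], [52, -8], [53, 5]]
polish_tin [286.7, 335.4] 0.88 [[ 0.43 -0.03  0.02]]
rubber_heel [169.4, 394.8] 0.58 [[ 0.679 -0.166  0.02 ]]
other_last [140.5, 314.5] 0.66 [[0.748 0.005 0.02 ]]
awl [273.1, 222.7] 0.83 [[0.464 0.205 0.02 ]]
glue_can [225.7, 167.0] 0.96 [[0.567 0.323 0.02 ]]
dye_bottle [150.4, 215.4] 0.93 [[0.731 0.221 0.02 ]]
hammer [226.6, 450.4] 0.94 [[ 0.551 -0.278  0.02 ]]
1.3
```

>>> jog_arm:
  targets:
    - [0, 0.3, 0.9, 0, 0, 0, -0.153]
    - [0, 0.3, 0.9, 0, 0, 0, -0.153]
    - [0, 0.3, 0.9, 0, 0, 0, -0.153]
    - [0, 0.3, 0.9, 0, 0, 0, -0.153]
    - [0, 0.3, 0.9, 0, 0, 0, -0.153]
    - [0, 0.3, 0.9, 0, 0, 0, -0.153]
    - [0, 0.3, 0.9, 0, 0, 0, -0.153]
    - [0, 0.3, 0.9, 0, 0, 0, -0.153]
    - [0, 0.3, 0.9, 0, 0, 0, -0.153]
    - [0, 0.3, 0.9, 0, 0, 0, -0.153]
    - [0, 0.3, 0.9, 0, 0, 0, -0.153]
    - [0, 0.3, 0.9, 0, 0, 0, -0.153]

```text
t: 2.5
tool_pos: [0.3761, -0.1326, 0.2315]
eef_rot: [180.0, -0.0, -6.2]
force: [0.2, 0.1, -0.4]
grip_width: 0.0002
gripper_force: 0.0
```

>>> jog_arm:
  targets:
    - [0, 0.291, 0.588, 0, 0, 0, 0]
    - [0, 0.291, 0.588, 0, 0, 0, 0]
    - [0, 0.291, 0.588, 0, 0, 0, 0]
    - [0, 0.291, 0.588, 0, 0, 0, 0]
    - [0, 0.291, 0.588, 0, 0, 0, 0]
    - [0, 0.291, 0.588, 0, 0, 0, 0]
    - [0, 0.291, 0.588, 0, 0, 0, 0]
    - [0, 0.291, 0.588, -0.1, 0, 0, 0]
    - [0, 0.291, 0.588, -0.2, 0, 0, 0]
    - [0, 0.291, 0.588, -0.3, 0, 0, 0]
    - [0, 0.291, 0.588, -0.36, 0, 0, 0]
    - [0, 0.291, 0.588, -0.4, 0, 0, 0]
    - [0, 0.291, 0.588, -0.412, 0, 0, 0]
    - [0, 0.291, 0.588, -0.412, 0, 0, 0]

```text
t: 3.9
tool_pos: [0.5214, 0.1601, 0.0247]
eef_rot: [180.0, 0.1, -6.4]
force: [0.2, -0.1, -0.0]
grip_width: -0.0001
gripper_force: 0.0
```

>>> jog_arm:
  targets:
    - [0, 0.02, -0.0022, 0, 0, 0, 0]
    - [0, 0.04, -0.0045, 0, 0, 0, 0]
    - [0, 0.046, -0.0051, 0, 0, 0, 0]
    - [0, 0.051, -0.0057, 0, 0, 0, 0]
    - [0, 0.056, -0.0063, 0, 0, 0, 0]
    - [0, 0.06, -0.0067, 0, 0, 0, 0]
    - [0, 0.064, -0.0072, 0, 0, 0, 0]
    - [0, 0.068, -0.0076, 0, 0, 0, 0]
    - [0, 0.072, -0.0081, 0, 0, 0, 0]
    - [0, 0.076, -0.0085, 0, 0, 0, 0]
    - [0, 0.08, -0.009, 0, 0, 0, 0]
    - [0, 0.084, -0.0094, 0, 0, 0, 0]
    - [0, 0.087, -0.0098, 0, 0, 0, 0]
    - [0, 0.087, -0.0098, 0, 0, 0, 0]

```text
t: 5.3
tool_pos: [0.5653, 0.1563, 0.0252]
eef_rot: [-180.0, -0.0, -6.4]
force: [-1.6, 1.6, 0.8]
grip_width: 0.0
gripper_force: 0.7
```

```bash
cat >> h.py <<'E'
b=np.array([0.56848472,0.0402174,-0.11198413])
def tb():
    s=get_state();print("t",round(s["t"],2),"tcp board",(inv(b,[s["tool_pos"]])[0]*1e3).round(1),"F",(lambda f:inv([0,0,b[2]],[f])[0].round(1))(s["force"]))
def snap(n,p):
    im=get_image(n);cv2.imwrite(p,cv2.resize(im[170:280,200:400],None,fx=4,fy=4,interpolation=cv2.INTER_CUBIC) if n=="top" else cv2.resize(im[180:330,260:420],None,fx=4,fy=4,interpolation=cv2.INTER_CUBIC));return im
E
python3 -c "
from h import *
tb();snap('scene','pics/s1.png')"
```

```text
t 5.3 tcp board [-16.1 115.   25.2] F [-1.7  1.4  0.8]
```

View pics/s1.png

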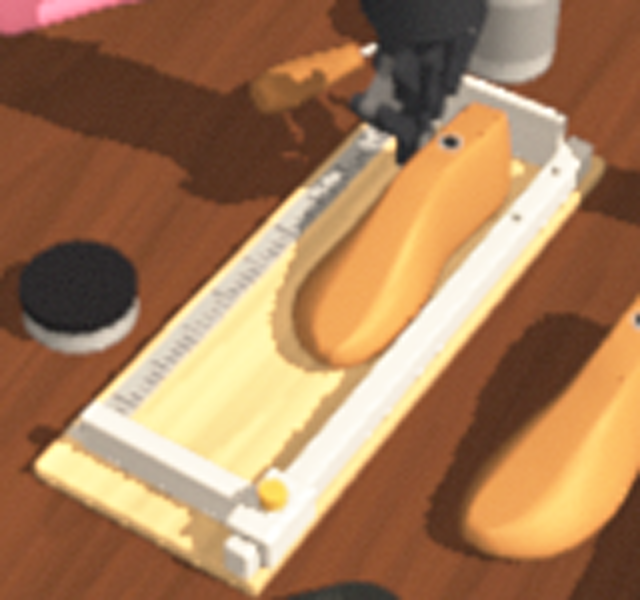

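The finger at (410,140) is pushing the heel. The last is almost parallel to the rail and there is still a small gap at the heel (~(505,180)). I'll keep pushing gently.

>>> jog_arm:
  targets:
    - [0, 0.003, -0.0003, 0, 0, 0, 0]
    - [0, 0.006, -0.0007, 0, 0, 0, 0]
    - [0, 0.008, -0.0009, 0, 0, 0, 0]
    - [0, 0.01, -0.0011, 0, 0, 0, 0]
    - [0, 0.012, -0.0013, 0, 0, 0, 0]
    - [0, 0.012, -0.0013, 0, 0, 0, 0]

```text
t: 5.95
tool_pos: [0.5711, 0.1557, 0.0253]
eef_rot: [-180.0, -0.0, -6.4]
force: [-1.5, 1.3, 0.4]
grip_width: -0.0001
gripper_force: 0.6
```

```bash
python3 -c "
from h import *
tb()"
```

```text
t 5.95 tcp board [-10.3 115.   25.3] F [-1.6  1.1  0.4]
```

>>> jog_arm:
  targets:
    - [0, 0.003, -0.0003, 0, 0, 0, 0]
    - [0, 0.006, -0.0007, 0, 0, 0, 0]
    - [0, 0.008, -0.0009, 0, 0, 0, 0]
    - [0, 0.009, -0.001, 0, 0, 0, 0]
    - [0, 0.009, -0.001, 0, 0, 0, 0]

```text
t: 6.45
tool_pos: [0.5755, 0.1552, 0.0253]
eef_rot: [-180.0, -0.0, -6.4]
force: [-1.1, 1.3, 0.2]
grip_width: -0.0002
gripper_force: 0.6
```

```bash
python3 -c "
from h import *
tb();snap('top','pics/t2.png')"
```

```text
t 6.45 tcp board [ -5.8 115.   25.3] F [-1.2  1.1  0.2]
```

View pics/t2.png

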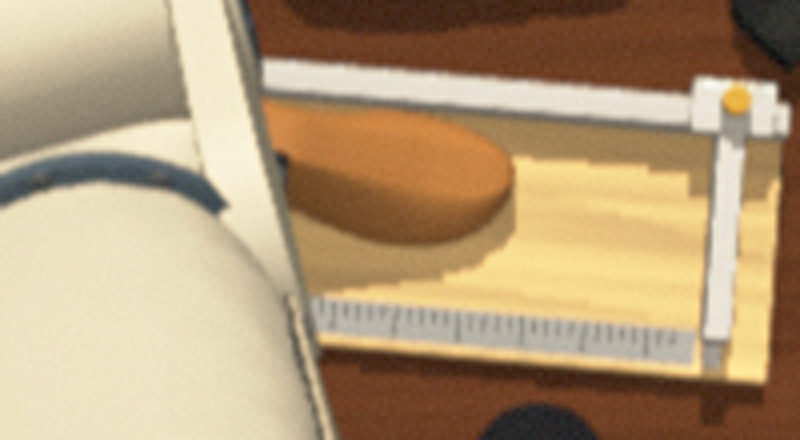

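The arm hides the heel. The toe is now at about crop (513,178), and the last looks nearly parallel, close to the rail. I'll push until the force rises.

>>> jog_arm:
  targets:
    - [0, 0.002, -0.0002, 0, 0, 0, 0]
    - [0, 0.004, -0.0004, 0, 0, 0, 0]
    - [0, 0.006, -0.0006, 0, 0, 0, 0]
    - [0, 0.006, -0.0006, 0, 0, 0, 0]

```text
t: 6.9
tool_pos: [0.5763, 0.155, 0.025]
eef_rot: [180.0, 0.2, -6.4]
force: [-8.7, 5.0, 5.5]
grip_width: -0.0001
gripper_force: 5.1
```

```bash
python3 -c "
from h import *
tb()"
```

```text
t 6.9 tcp board [ -5. 115.  25.] F [-9.2  4.   5.5]
```

>>> jog_arm:
  targets:
    - [0, -0.03, 0.0033, 0, 0, 0, 0]
    - [0, -0.06, 0.0067, 0, 0, 0, 0]
    - [0, -0.06, 0.0067, 0.1, 0, 0, 0]
    - [0, -0.06, 0.0067, 0.18, 0, 0, 0]
    - [0, -0.04, -0.08, 0.18, 0, 0, 0]
    - [0, -0.02, -0.18, 0.18, 0, 0, 0]
    - [0, 0, -0.28, 0.18, 0, 0, 0]
    - [0, 0.012, -0.37, 0.18, 0, 0, 0]
    - [0, 0.012, -0.414, 0.18, 0, 0, 0]
    - [0, 0.012, -0.414, 0.18, 0, 0, 0]
    - [0, 0.012, -0.414, 0.1, 0, 0, 0]
    - [0, 0.012, -0.414, 0.03, 0, 0, 0]
    - [0, 0.012, -0.414, -0.014, 0, 0, 0]
    - [0, 0.012, -0.414, -0.014, 0, 0, 0]

```text
t: 8.3
tool_pos: [0.5821, -0.051, 0.0155]
eef_rot: [180.0, 0.3, -6.3]
force: [-0.5, -0.0, -0.5]
grip_width: 0.0003
gripper_force: 0.0
```

```bash
python3 -c "
from h import *
tb();snap('scene','pics/s3.png')"
```

```text
t 8.3 tcp board [ 23.7 -89.1  15.5] F [-0.5 -0.1 -0.5]
```

View pics/s3.png

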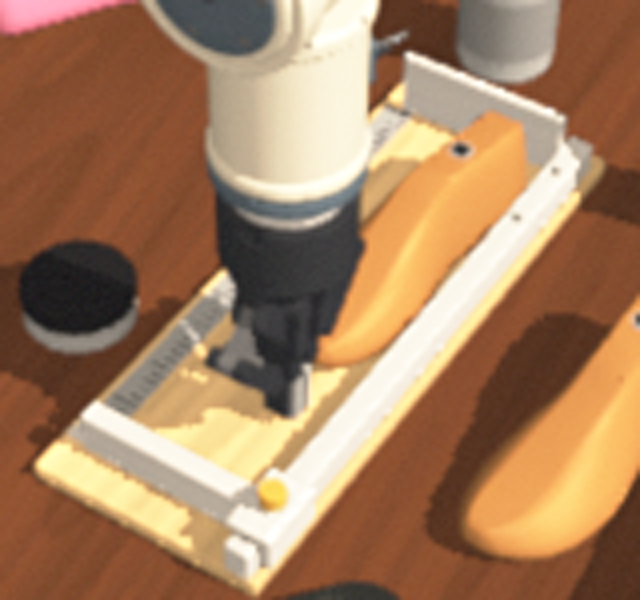

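The last is along the rail with its heel near the stop, gap at (520,140). The fingers are in front of the toe at (290,400). Now the push in +y.

>>> jog_arm:
  targets:
    - [0, 0.001, 0.01, 0.008, 0, 0, 0]
    - [0, 0.003, 0.025, 0.008, 0, 0, 0]
    - [0, 0.0038, 0.034, 0.008, 0, 0, 0]
    - [0, 0.0045, 0.04, 0.008, 0, 0, 0]
    - [0, 0.0052, 0.046, 0.008, 0, 0, 0]
    - [0, 0.0059, 0.052, 0.008, 0, 0, 0]
    - [0, 0.0065, 0.058, 0.008, 0, 0, 0]
    - [0, 0.0072, 0.064, 0.008, 0, 0, 0]
    - [0, 0.0079, 0.07, 0.008, 0, 0, 0]
    - [0, 0.0085, 0.076, 0.008, 0, 0, 0]
    - [0, 0.0085, 0.076, 0.008, 0, 0, 0]

```text
t: 9.45
tool_pos: [0.5892, -0.0143, 0.0229]
eef_rot: [180.0, -0.1, -6.3]
force: [0.8, -3.7, 3.8]
grip_width: -0.0002
gripper_force: 2.4
```

```bash
python3 -c "
from h import *
tb()"
```

```text
t 9.45 tcp board [ 26.7 -51.8  22.9] F [ 1.2 -3.6  3.8]
```

>>> jog_arm:
  targets:
    - [0, 0, 0.004, 0, 0, 0, 0]
    - [0, 0, 0.008, 0, 0, 0, 0]
    - [0, 0.001, 0.011, 0, 0, 0, 0]
    - [0, 0.001, 0.011, 0, 0, 0, 0]

```text
t: 9.85
tool_pos: [0.5894, -0.0089, 0.0226]
eef_rot: [180.0, -0.0, -6.3]
force: [-1.3, -5.5, 4.1]
grip_width: -0.0001
gripper_force: 2.9
```

```bash
python3 -c "
from h import *
tb()"
```

```text
t 9.85 tcp board [ 26.3 -46.4  22.6] F [-0.7 -5.6  4.1]
```

>>> jog_arm:
  targets:
    - [0, 0, 0.003, 0, 0, 0, 0]
    - [0, 0, 0.006, 0, 0, 0, 0]
    - [0, 0, 0.006, 0, 0, 0, 0]

```text
t: 10.15
tool_pos: [0.5893, -0.0058, 0.0225]
eef_rot: [180.0, -0.0, -6.3]
force: [0.5, -4.4, 4.1]
grip_width: -0.0002
gripper_force: 2.9
```

```bash
python3 -c "
from h import *
tb();snap('scene','pics/s4.png')"
```

```text
t 10.15 tcp board [ 25.8 -43.4  22.5] F [ 1.  -4.3  4.1]
```

View pics/s4.png

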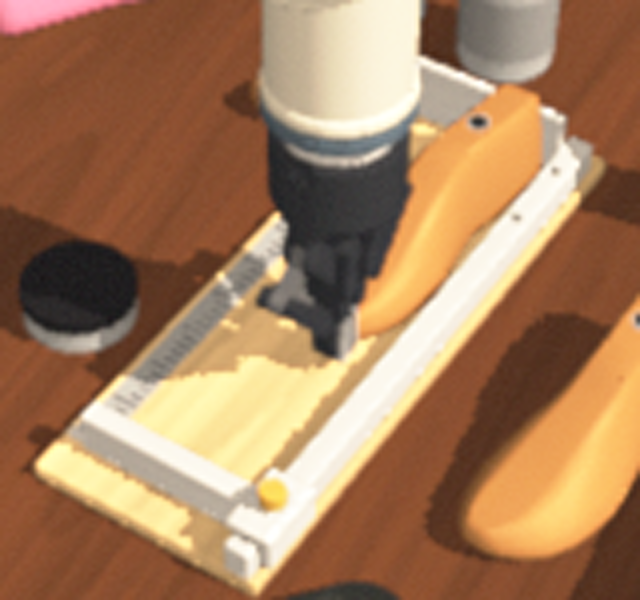

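The heel is now close to the stop (last top edge at (535,100)), and the force is still only sliding friction. I'll continue in small steps.

>>> jog_arm:
  targets:
    - [0, 0, 0.003, 0, 0, 0, 0]
    - [0, 0, 0.006, 0, 0, 0, 0]
    - [0, 0.001, 0.008, 0, 0, 0, 0]
    - [0, 0.001, 0.008, 0, 0, 0, 0]

```text
t: 10.6
tool_pos: [0.5893, -0.0036, 0.0224]
eef_rot: [179.8, 0.0, -6.3]
force: [-1.7, -15.9, 5.8]
grip_width: -0.0001
gripper_force: 8.9
```

```bash
python3 -c "
from h import *
tb()"
```

```text
t 10.6 tcp board [ 25.6 -41.2  22.4] F [  0.1 -16.    5.8]
```

Heel on the stop at 16 N. Next I'll back off and press the outer side midway to seat the heel and ball on the rail.

>>> jog_arm:
  targets:
    - [0, -0.002, -0.02, 0, 0, 0, 0]
    - [0, -0.005, -0.047, 0, 0, 0, 0]
    - [0, -0.005, -0.047, 0.1, 0, 0, 0]
    - [0, -0.005, -0.047, 0.18, 0, 0, 0]
    - [0, -0.06, 0.02, 0.18, 0, 0, 0]
    - [0, -0.1, 0.1, 0.18, 0, 0, 0]
    - [0, -0.122, 0.2, 0.18, 0, 0, 0]
    - [0, -0.122, 0.268, 0.18, 0, 0, 0]
    - [0, -0.122, 0.268, 0.18, 0, 0, 0]
    - [0, -0.122, 0.268, 0.1, 0, 0, 0]
    - [0, -0.122, 0.268, 0.03, 0, 0, 0]
    - [0, -0.122, 0.268, 0, 0, 0, 0]
    - [0, -0.122, 0.268, 0, 0, 0, 0]
    - [0, -0.082, 0.2635, 0, 0, 0, 0]
    - [0, -0.066, 0.2617, 0, 0, 0, 0]
    - [0, -0.06, 0.261, 0, 0, 0, 0]
    - [0, -0.057, 0.2607, 0, 0, 0, 0]
    - [0, -0.055, 0.2605, 0, 0, 0, 0]
    - [0, -0.055, 0.2605, 0, 0, 0, 0]

```text
t: 12.5
tool_pos: [0.5609, 0.1286, 0.0225]
eef_rot: [180.0, 0.1, -6.4]
force: [-4.5, 0.2, 3.4]
grip_width: 0.0
gripper_force: 2.2
```

```bash
python3 -c "
from h import *
tb()"
```

```text
t 12.5 tcp board [-17.5  87.   22.5] F [-4.5 -0.3  3.4]
```

>>> jog_arm:
  targets:
    - [0, 0.002, -0.0002, 0, 0, 0, 0]
    - [0, 0.004, -0.0004, 0, 0, 0, 0]
    - [0, 0.005, -0.0005, 0, 0, 0, 0]
    - [0, 0.005, -0.0005, 0, 0, 0, 0]

```text
t: 12.9
tool_pos: [0.5626, 0.1282, 0.0222]
eef_rot: [179.9, 0.2, -6.3]
force: [-6.6, -0.6, 4.6]
grip_width: -0.0001
gripper_force: 3.2
```

```bash
python3 -c "
from h import *
tb();snap('scene','pics/s5.png')"
```

```text
t 12.9 tcp board [-15.7  86.8  22.2] F [-6.5 -1.3  4.6]
```

View pics/s5.png

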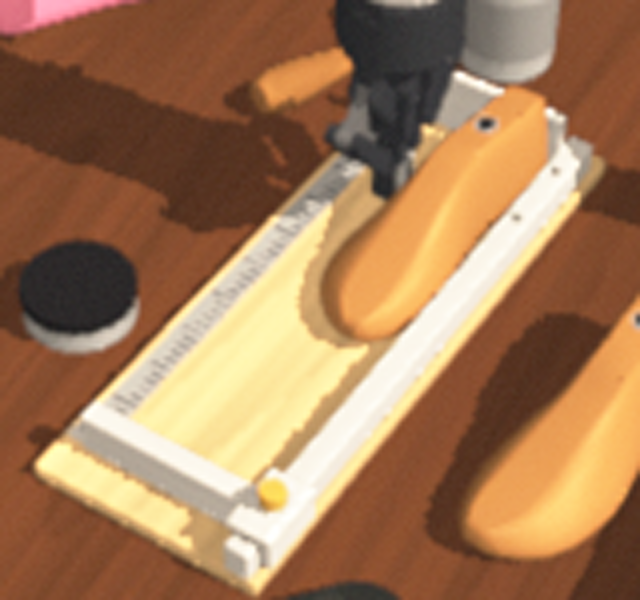

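The last lies along the rail with its heel at the stop (545,115). I'll press a little more.

>>> jog_arm:
  targets:
    - [0, 0.003, -0.0003, 0, 0, 0, 0]
    - [0, 0.006, -0.0007, 0, 0, 0, 0]
    - [0, 0.006, -0.0007, 0, 0, 0, 0]

```text
t: 13.25
tool_pos: [0.563, 0.1279, 0.0219]
eef_rot: [179.9, 0.5, -6.4]
force: [-15.0, 3.2, 10.4]
grip_width: -0.0004
gripper_force: 7.5
```

```bash
python3 -c "
from h import *
tb()"
```

```text
t 13.25 tcp board [-15.2  86.5  21.9] F [-15.3   1.5  10.4]
```

>>> jog_arm:
  targets:
    - [0, -0.03, 0.003, 0, 0, 0, 0]
    - [0, -0.069, 0.008, 0, 0, 0, 0]
    - [0, -0.069, 0.008, 0.1, 0, 0, 0]
    - [0, -0.069, 0.008, 0.18, 0, 0, 0]
    - [0, -0.03, -0.08, 0.18, 0, 0, 0]
    - [0, 0, -0.17, 0.18, 0, 0, 0]
    - [0, 0.03, -0.26, 0.18, 0, 0, 0]
    - [0, 0.044, -0.33, 0.18, 0, 0, 0]
    - [0, 0.044, -0.33, 0.18, 0, 0, 0]
    - [0, 0.044, -0.33, 0.1, 0, 0, 0]
    - [0, 0.044, -0.33, 0.03, 0, 0, 0]
    - [0, 0.044, -0.33, 0, 0, 0, 0]
    - [0, 0.046, -0.31, 0, 0, 0, 0]
    - [0, 0.05, -0.28, 0, 0, 0, 0]
    - [0, 0.05, -0.27, 0, 0, 0, 0]
    - [0, 0.051, -0.265, 0, 0, 0, 0]
    - [0, 0.051, -0.262, 0, 0, 0, 0]
    - [0, 0.051, -0.26, 0, 0, 0, 0]
    - [0, 0.051, -0.26, 0, 0, 0, 0]

```text
t: 15.15
tool_pos: [0.594, -0.0041, 0.0238]
eef_rot: [179.8, -0.1, -6.2]
force: [-1.3, -17.2, 1.7]
grip_width: 0.0004
gripper_force: 8.6
```

```bash
python3 -c "
from h import *
tb()"
```

```text
t 15.15 tcp board [ 30.3 -41.2  23.8] F [  0.6 -17.3   1.7]
```

>>> jog_arm:
  targets:
    - [0, -0.003, -0.03, 0, 0, 0, 0]
    - [0, -0.006, -0.057, 0, 0, 0, 0]
    - [0, -0.006, -0.057, 0.1, 0, 0, 0]
    - [0, -0.006, -0.057, 0.18, 0, 0, 0]
    - [0, -0.03, -0.15, 0.18, 0, 0, 0]
    - [0, -0.05, -0.24, 0.18, 0, 0, 0]
    - [0, -0.057, -0.323, 0.18, 0, 0, 0]
    - [0, -0.057, -0.323, 0.18, 0, 0, 0]
    - [0, -0.057, -0.323, 0.18, 0, 0, 0]

```text
t: 16.05
tool_pos: [0.5645, -0.1645, 0.1128]
eef_rot: [-180.0, -0.0, -6.5]
force: [0.0, 0.5, -0.4]
grip_width: -0.0006
gripper_force: 0.0
```

```bash
python3 -c "
from h import *
tb();im=snap('top','pics/t6.png')
L=np.array([0.025,.07,0.])
P=np.array([[30,75,26],[30,-35,26],[-43,-35,26],[-30,20,26],[-21,75,26],[5,100,26],[0,-100,26.5]])/1e3
uv=proj(T(b,T(L,P)));print(((uv-[200,170]+.4)*4).round())
im=cv2.imread('pics/t6.png')
for u in ((uv-[200,170]+.4)*4).round().astype(int): cv2.circle(im,tuple(int(v) for v in u),3,(255,0,0),-1)
cv2.imwrite('pics/t6.png',im)"
```

```text
t 16.05 tcp board [  18.9 -203.9  112.8] F [-0.   0.5 -0.4]
[[141.  83.]
 [346. 101.]
 [333. 235.]
 [232. 202.]
 [130. 177.]
 [ 89. 125.]
 [463. 166.]]
```

View pics/t6.png

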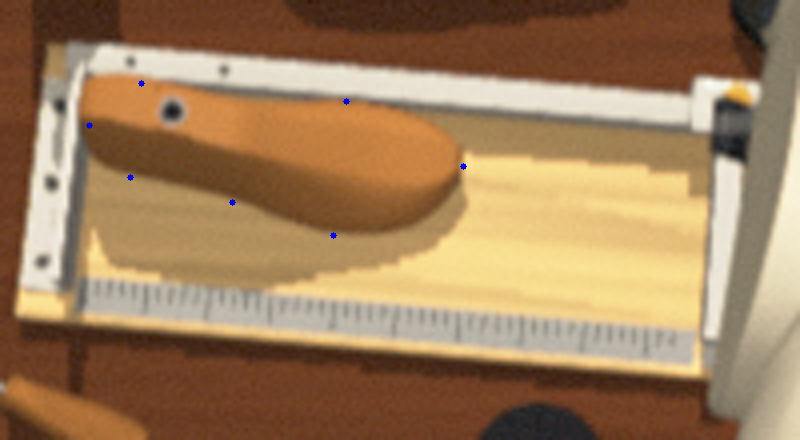

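The heel is against the stop at crop (85,115), the toe is at (463,166) exactly where the home model puts it, and the inner side is on the rail. Home. Now the toe bar.

>>> jog_arm:
  targets:
    - [0, 0, 0, -0.08, 0, 0, 0]
    - [0, 0, 0, -0.15, 0, 0, 0]
    - [0, 0, 0, -0.172, 0, 0, 0]
    - [0, 0, 0, -0.172, 0, 0, 0]
    - [0, 0.002, 0.02, -0.172, 0, 0, 0]
    - [0, 0.004, 0.034, -0.172, 0, 0, 0]
    - [0, 0.006, 0.054, -0.172, 0, 0, 0]
    - [0, 0.008, 0.074, -0.172, 0, 0, 0]
    - [0, 0.011, 0.094, -0.172, 0, 0, 0]
    - [0, 0.013, 0.114, -0.172, 0, 0, 0]
    - [0, 0.015, 0.134, -0.172, 0, 0, 0]
    - [0, 0.017, 0.154, -0.172, 0, 0, 0]
    - [0, 0.02, 0.174, -0.172, 0, 0, 0]
    - [0, 0.022, 0.194, -0.172, 0, 0, 0]
    - [0, 0.024, 0.214, -0.172, 0, 0, 0]
    - [0, 0.026, 0.234, -0.172, 0, 0, 0]
    - [0, 0.028, 0.248, -0.172, 0, 0, 0]
    - [0, 0.029, 0.258, -0.172, 0, 0, 0]
    - [0, 0.029, 0.258, -0.172, 0, 0, 0]

```text
t: 18.0
tool_pos: [0.5788, -0.0336, 0.0261]
eef_rot: [-180.0, 0.0, -6.3]
force: [-0.6, -0.9, -0.5]
grip_width: 0.0001
gripper_force: 0.0
```

```bash
python3 -c "
from h import *
tb()"
```

```text
t 18.0 tcp board [ 18.5 -72.2  26.1] F [-0.5 -1.  -0.5]
```

>>> jog_arm:
  targets:
    - [0, 0.001, 0.01, 0, 0, 0, 0]
    - [0, 0.002, 0.018, 0, 0, 0, 0]
    - [0, 0.003, 0.024, 0, 0, 0, 0]
    - [0, 0.003, 0.028, 0, 0, 0, 0]
    - [0, 0.003, 0.031, 0, 0, 0, 0]
    - [0, 0.003, 0.031, 0, 0, 0, 0]

```text
t: 18.6
tool_pos: [0.5804, -0.0189, 0.0261]
eef_rot: [180.0, 0.0, -6.3]
force: [-0.8, -1.8, -1.1]
grip_width: -0.0003
gripper_force: 0.9
```

```bash
python3 -c "
from h import *
tb()"
```

```text
t 18.6 tcp board [ 18.4 -57.4  26.1] F [-0.6 -1.8 -1.1]
```

>>> jog_arm:
  targets:
    - [0, 0, 0.002, 0, 0, 0, 0]
    - [0, 0, 0.004, 0, 0, 0, 0]
    - [0, 0.001, 0.006, 0, 0, 0, 0]
    - [0, 0.001, 0.008, 0, 0, 0, 0]
    - [0, 0.001, 0.008, 0, 0, 0, 0]

```text
t: 19.1
tool_pos: [0.5805, -0.0182, 0.0262]
eef_rot: [179.8, 0.0, -6.3]
force: [-3.4, -23.3, -0.1]
grip_width: 0.0
gripper_force: 11.7
```

```bash
python3 -c "
from h import *
tb()"
```

```text
t 19.1 tcp board [ 18.4 -56.7  26.2] F [ -0.8 -23.5  -0.1]
```

The bar is hard against the toe (23 N). I'll retreat straight back and up.

>>> jog_arm:
  targets:
    - [0, 0, -0.006, 0, 0, 0, 0]
    - [0, -0.002, -0.02, 0, 0, 0, 0]
    - [0, -0.006, -0.06, 0, 0, 0, 0]
    - [0, -0.006, -0.06, 0.08, 0, 0, 0]
    - [0, -0.006, -0.06, 0.18, 0, 0, 0]
    - [0, -0.02, -0.16, 0.28, 0, 0, 0]
    - [0, -0.05, -0.26, 0.36, 0, 0, 0]
    - [0, -0.08, -0.36, 0.36, 0, 0, 0]
    - [0, -0.1, -0.44, 0.36, 0, 0, 0]
    - [0, -0.1, -0.44, 0.36, 0, 0, 0]
    - [0, -0.1, -0.44, 0.36, 0, 0, 0]

```text
t: 20.2
tool_pos: [0.5308, -0.238, 0.2073]
eef_rot: [180.0, -0.1, -6.5]
force: [1.0, 0.1, 0.4]
grip_width: 0.0001
gripper_force: 0.0
```

```bash
python3 -c "
from h import *
tb();snap('top','pics/t7.png')"
```

```text
t 20.2 tcp board [  -6.3 -280.6  207.3] F [1.  0.2 0.4]
```

View pics/t7.png

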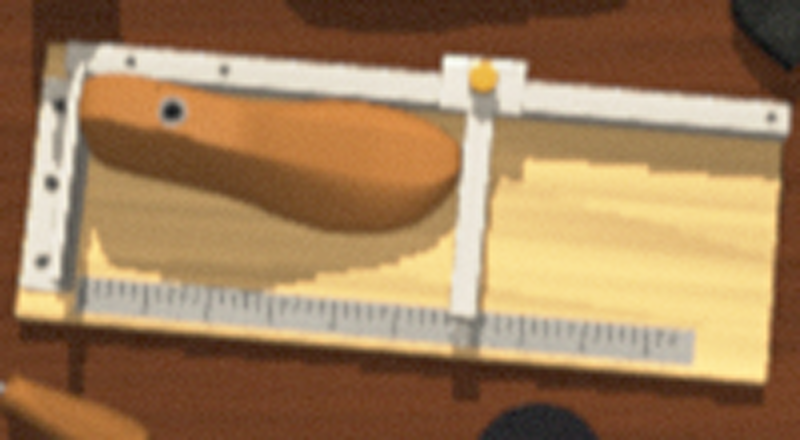

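The bar touches the toe at (463,160), the last has not moved from home, and the arm is clear of everything. Handing in.

```bash
python3 -c "
from cell import *
print(close_job())"
```

```text
the job is handed in; nothing more can be done
None
```

The job is handed in (verdict not shown): the last lies along the rail with its heel against the stop, the toe bar was then slid up to touch the toe, and nothing around the board was touched.

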